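# Take the backboard out of a picture frame on an easel

## Robot

A 6-joint arm with a two-finger parallel gripper is mounted at the origin on the work surface. World frame = base frame: x ahead of the robot, y to its left, z up, the work surface at z = 0. Lengths are in m, angles in rad, forces in N, time in s.
With the tool pointing down it reaches from about 0.375 to 0.9 m from the base axis. Payload 3.1 kg.
Tool frame: the origin (TCP) lies on the centre line of the jaws, within the pads' length; the fingertips stand robot.nose_length ahead of it and the grasp point (between the pads) lies 6 mm ahead of it (robot.nose_length is the distance from the TCP to the fingertips, in m); z points along the fingers, y is the line along which they close (so a half turn about z gives the same grasp; the last joint's range is limited). The gripper opens to 87 mm and grips with 3 to 60 N. Pads are 19 mm wide; open, the fingers measure 117 mm over their backs; the gripper's body (75 mm by 190 mm) begins 51 mm behind the grasp point.
Start: joints at [1.022, 0.527, 1.433, -0, 1.181, -0.178], TCP at [0.226, 0.583, 0.248] pointing down, gripper open.
Joint ranges: [-3.08, 3.08], [-0.75, 2.2], [0.22, 2.44], [-1.43, 4.57], [0, 2.65], [-2.85, 2.85]. Speed limits (rad/s): [2.79, 2.79, 3.14, 3.14, 3.14, 3.14].

## Interface

Orientations are given as a unit quaternion [x, y, z, w].
In Python, from rig import robot gives the robot as it stands.
- The arm moves only by the shell command python3 -m crank 'ROWS' [FORCE]. ROWS is JSON, one flat list of numbers, 7 for each row, row after row: the shift along the tool's x, y, z in mm, then the turn, a rotation vector about the tool's x, y, z in degrees, then the closure in counts, from 0 (fully open) to 255 (shut). In form: [x, y, z, ax, ay, az, fingers, x, y, z, ax, ay, az, fingers, ...]. A call has exactly 5 rows; each row is the pose to reach, as a shift and turn from the pose commanded when the call began, along the tool's axes at that moment; what a row does not reach only later rows make up. A row lasts 1/12 s, in which the tool goes at most 41.7 mm and 7.16 degrees, less where a joint would pass 70% of its speed; a pose out of reach is approached as far as the arm can. A call with a gripper value outside its range is refused whole. The fingers move at their own pace and stop on an object; FORCE is the grip in N (left out, the last holds). Time passes only in rows, so rows that repeat a pose let the fingers close, or fill a call up. It gives the time, the measured TCP pose, the force, the opening and the grip force at its end, in the units of the state.
- robot.get_obs(): the state, without advancing time (a new reading comes with each control period).
- robot.camera(name): name is "scene" or "top" or "wrist"; returns a dict with "pixels" (384x512x3 uint8, red, green, blue), "intrinsics" (3x3 intrinsics, pixels), "extrinsics" (4x4, takes a point from camera to world coordinates); the wrist camera has in their place "mount" (4x4, takes a point from camera to tool coordinates, whose origin is the TCP and whose axes are the flange's). Camera axes: x right, y down, z forward; pixel columns grow to the right and rows downward; lengths in m; the calibration is good to about 2 mm. A picture is of the moment at which its call begins: read the wrist's pose just before it. There is no depth.
- robot.hand_in(): hands the job in; it is judged then, once.
The state is a dict: "time": time; "q": joint angles; "joint_velocities": joint speeds; "joint_torque": joint torques, N m; "position": TCP position; "tool_rot": TCP orientation; "ft_force": force on the tool from outside, world axes, zero at the start; "moment": the same for the moment, N m; "grip_width": finger opening in m; "grip_force": force on a finger pad.
Only numpy, scipy, OpenCV 4.12 (cv2) and the standard library are available. Lean on these libraries where they do the work, as an engineer would, in place of code of your own. Each camera call takes 0.05 s, during which the arm holds its last target. There are 200 camera calls.

## Task

The picture frame lies face down on the sloping easel, its backboard held by three wooden turn buttons. Turn all three buttons aside until each lies along its side of the frame, then lift the backboard out by its batten and lay it flat in the shallow wooden tray, batten up; set it down, do not drop it. Leave the wire sculpture and the jar of pencils standing where they are.

Things in the scene. Friction and masses are not known exactly. Their poses are not given: they have to be found in the camera images.
- frame: Wooden picture frame fixed face down, in the left or right half of the table, sloping 27 degrees, rising away from the robot. Origin: centre of its underside; x up the slope, y to the left, z square out of it. 206 (x) x 216 (y), bars 36 wide, faces at z 20. The backboard lies in its 134 x 144 opening, underside at z 10, top at z 18. Easel ledge along the lower bar, up to z 22.
- clip (a point): Middle of a steel spring clip fixed on the frame's upper bar, near its left end: it spans 26 mm along the bar and 49 mm across it, and its wire loop rises 30 mm above the bar's face (frame z up to 52). Point on the bar's face; axes as the frame's.
- button_left (a joint): Turn button on the frame's left (+y) bar: dark wood, 66 long, 14 wide, 16 high, turning about its middle on frame z. 0 = across the bar, reaching 13 mm over the backboard; turns either way (positive counter-clockwise seen from above) to stops at +-1.75 rad; +-1.57 = along the bar; clear of the backboard beyond +-1.2. Starts within +-0.45. Stiff (0.06 N m), stays where left.
- button_left_mid (a point): Middle of the left button, on its pivot axis and half-way up its 16 mm; x runs along its 66 mm length, z along the pivot away from the frame. The bar's face lies 8.5 mm below this point.
- button_right (a joint): Turn button on the frame's right (-y) bar: dark wood, 66 long, 14 wide, 16 high, turning about its middle on frame z. 0 = across the bar, reaching 13 mm over the backboard; turns either way (positive counter-clockwise seen from above) to stops at +-1.75 rad; +-1.57 = along the bar; clear of the backboard beyond +-1.2. Starts within +-0.45. Stiff (0.06 N m), stays where left.
- button_right_mid (a point): Middle of the right button, on its pivot axis and half-way up its 16 mm; x runs along its 66 mm length, z along the pivot away from the frame. The bar's face lies 8.5 mm below this point.
- button_top (a joint): Turn button on the frame's upper (+x) bar: dark wood, 66 long, 14 wide, 16 high, turning about its middle on frame z. 0 = across the bar, reaching 13 mm over the backboard; turns either way (positive counter-clockwise seen from above) to stops at +-1.75 rad; +-1.57 = along the bar; clear of the backboard beyond +-1.2. Starts within +-0.45. Stiff (0.06 N m), stays where left.
- button_top_mid (a point): Middle of the top button, on its pivot axis and half-way up its 16 mm; x runs along its 66 mm length, z along the pivot away from the frame. The bar's face lies 8.5 mm below this point.
- batten (a point): Centre of the wooden batten glued on the middle of the loose backboard: 70 long (y), 16 thick (x), 30 high (z). The backboard is 130 (x) x 140 (y) x 8 thick; its top lies 15 mm and its underside 23 mm below this point along z. Axes as the frame's while it sits there, with 2 mm of play all round. 90 to 180 g.
- tray: Shallow open wooden tray fixed on the table, outside 170 (x) x 180 (y) x 26 high, walls 7 thick, so 156 x 166 inside; inner floor 7 mm above the table. Origin: centre of its underside; turned up to 0.4 rad about vertical. The backboard fits in with its 140 mm side along the tray's y.
- sculpture_mid (a point): Bystander, to be left alone: sculpture of bent aluminium wire on a round grey base 74 across, 155 high overall. Point on its axis, 80 mm above the table. It stands between the frame and the tray or just behind that gap.
- jar_mid (a point): Bystander, to be left alone: white jar 70 across and 100 high with pencils standing in it to 180 above the table. Point on its axis, 50 mm above the table. It stands between the frame and the tray or just behind that gap.

How it is judged:
By the outcome, as a careful person would: the job done as asked, in the order asked, and still so for the second after the job is handed in, with the robot touching nothing.
It also fails if it takes over 72 s, if anything falls off the work surface, if the arm or the gripper's body presses on something with over 40 N, if the wrist force passes 120 N, or if a joint passes its speed limit or range.

## Working session

There is one attempt and no reset: what is moved stays moved. The work goes in short steps, Python scripts to look and compute and a shell command to move; the robot and the scene stay as the last step left them, time stands still between calls to the robot, and variables do not carry over. Pictures are saved under pics/ and viewed, at most 12 in all, crops included, and the job is handed in when it is done.

```bash
ls; mkdir -p pics
python3 - <<'E'
from rig import robot
import cv2,numpy as np
o=robot.get_obs();print({k:np.round(v,3).tolist() for k,v in o.items()},robot.nose_length)
for n in("scene","top"):
    c=robot.camera(n);cv2.imwrite(f"pics/{n}0.png",cv2.resize(c["pixels"][:,:,::-1],(800,600),interpolation=cv2.INTER_CUBIC));np.savez(n,**c)
    print(n,c["intrinsics"].round(1).tolist(),c["extrinsics"].round(3).tolist())
c=robot.camera("wrist");print(c["mount"].round(4).tolist(),c["intrinsics"].round(1).tolist())
E
```

```text
pics
{'time': 0.0, 'q': [1.021, 0.528, 1.434, -0.0, 1.181, -0.179], 'joint_velocities': [-0.001, 0.001, -0.002, 0.003, -0.001, -0.001], 'joint_torque': [-0.002, -44.005, -17.659, 0.063, 0.058, -0.0], 'position': [0.226, 0.582, 0.247], 'tool_rot': [0.184, 0.983, -0.001, -0.0], 'ft_force': [-0.203, -0.503, 0.121], 'moment': [0.015, 0.032, -0.003], 'grip_force': 0.0, 'grip_width': 0.087} 0.025
scene [[424.7, 0.0, 251.7], [0.0, 424.7, 194.5], [0.0, 0.0, 1.0]] [[-0.737, 0.515, -0.437, 1.071], [0.676, 0.57, -0.467, 0.548], [0.008, -0.64, -0.769, 0.991], [0.0, 0.0, 0.0, 1.0]]
top [[485.0, 0.0, 264.1], [0.0, 485.0, 185.5], [0.0, 0.0, 1.0]] [[-0.081, -0.976, 0.205, 0.32], [-0.997, 0.08, -0.014, -0.004], [-0.003, -0.205, -0.979, 1.14], [0.0, 0.0, 0.0, 1.0]]
[[-0.0003, -0.9589, -0.2836, 0.0791], [1.0, -0.0003, -0.0001, -0.0], [0.0, -0.2836, 0.9589, -0.1369], [0.0, 0.0, 0.0, 1.0]] [[332.5, 0.0, 250.1], [0.0, 332.5, 194.2], [0.0, 0.0, 1.0]]
```

View pics/top0.png

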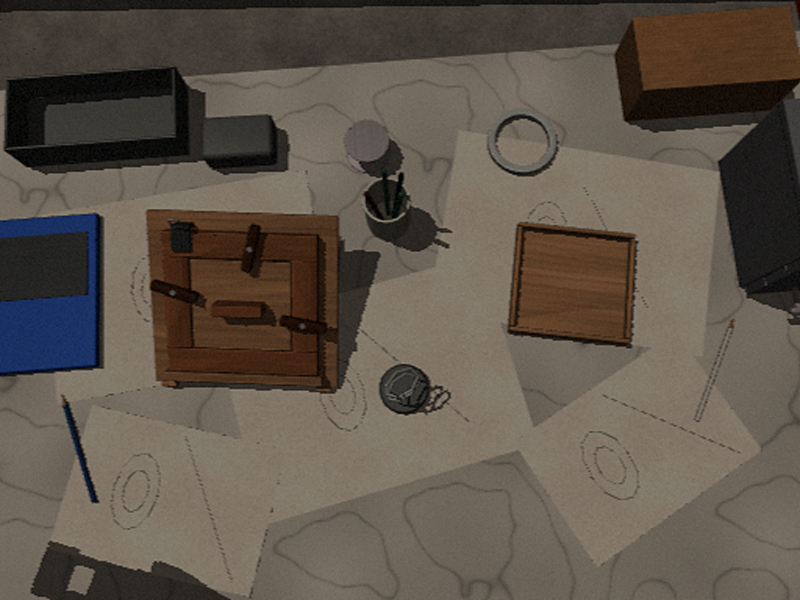

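View pics/scene0.png

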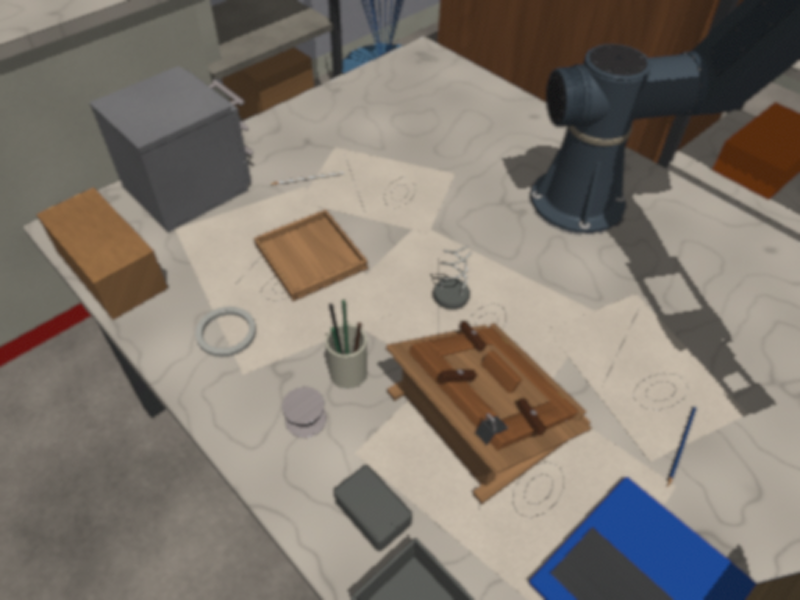

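The top view (800 px scale) shows the frame at left with the left button at (175,291), top (252,248), right (303,325), batten (238,310) and clip (180,236). The tray is at (574,285), the jar at (387,210) and the sculpture at (405,388). The scene view shows the same objects. Next I'll zoom in on the frame in both views for exact pixels.

Run:
```python
import cv2,numpy as np
t=np.load("top.npz")["pixels"];s=np.load("scene.npz")["pixels"]
f=lambda i,c,r:cv2.convertScaleAbs(cv2.resize(i[r:r+133,c:c+133,::-1],(399,399),interpolation=cv2.INTER_CUBIC),alpha=1.7)
a=np.hstack([f(t,90,125),f(s,245,195)])
cv2.imwrite("pics/crop.png",a)
m=t[200//1-60:230,320:410]
hsv=cv2.cvtColor(t,cv2.COLOR_RGB2HSV);k=((hsv[:,:,1]>80)&(hsv[:,:,0]<25)).astype(np.uint8);k[:, :310]=0;k[:,420:]=0;k[:130]=0
cs,_=cv2.findContours(k,0,2);c=max(cs,key=cv2.contourArea);print(cv2.boxPoints(cv2.minAreaRect(c)).round(1).tolist(),cv2.approxPolyDP(c,6,True).reshape(-1,2).tolist())
```

```text
[[323.6000061035156, 213.3000030517578], [330.79998779296875, 141.39999389648438], [409.8999938964844, 149.3000030517578], [402.70001220703125, 221.1999969482422]] [[332, 142], [325, 212], [401, 220], [406, 150]]
```

View pics/crop.png

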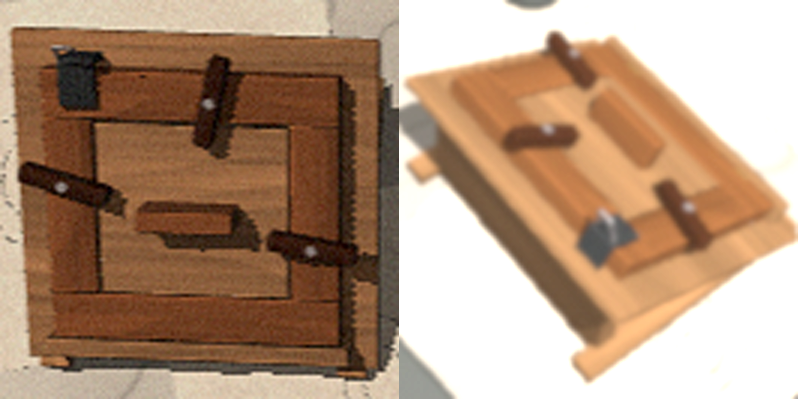

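Crop, top part: pivot screws at L (61,187), T (209,104) and R (311,251), and the opening corners at (97,120), (290,125), (288,297) and (97,292). Scene part: screws at T (548,130), L (688,207) and R (572,60). I'll fit the frame pose to these.

```bash
cat > h.py <<'E'
import numpy as np,cv2
from scipy.spatial.transform import Rotation as R
from scipy.optimize import least_squares
def load(n):
    c=np.load(n+".npz");return c["intrinsics"],c["extrinsics"]
def proj(P,K,E):
    p=(np.atleast_2d(P)-E[:3,3])@E[:3,:3];return (p/p[:,2:])[:,:2]*[K[0,0],K[1,1]]+K[:2,2]
def ray(uv,K,E,z):
    d=np.c_[(np.atleast_2d(uv)-K[:2,2])/[K[0,0],K[1,1]],np.ones(len(np.atleast_2d(uv)))]@E[:3,:3].T
    return E[:3,3]+d*((z-E[2,3])/d[:,2:])
def frameR(yaw): return R.from_euler("ZY",[yaw,-np.radians(27)]).as_matrix()
E
python3 - <<'E'
from h import *
T,S=load("top"),load("scene")
t=lambda a:np.array(a)/3+[90,125]
s=lambda a:(np.array(a)-[399,0])/3+[245,195]
tp=t([[61,187],[209,104],[311,251],[97,120],[290,125],[288,297],[97,292],[42,68],[342,77],[342,345],[48,340]])
sp=s([[688,207],[548,130],[572,60],[618,268],[453,82]])
def pts(v):
    xl,yt,xr=v[4:]
    return np.array([[xl,.09,.037],[.09,yt,.037],[xr,-.09,.037],[.067,.072,.02],[.067,-.072,.02],[-.067,-.072,.02],[-.067,.072,.02],[.103,.108,.02],[.103,-.108,.02],[-.103,-.108,.02],[-.103,.108,.02]])
def f(v):
    W=pts(v)@frameR(v[3]).T+v[:3]
    return np.r_[(proj(W,*T)-tp).ravel(),(proj(W[[0,1,2,7,8]],*S)-sp).ravel()]
r=least_squares(f,[.5,.3,.08,0,0,0,0],loss="soft_l1",x_scale=.01)
v=r.x;print("frame",v.round(4));print(f(v).reshape(-1,2).round(1).tolist())
Fm=frameR(v[3]);np.savez("frame",o=v[:3],R=Fm,sl=v[4:])
# button angles: ends on frame plane z=.036
def onplane(uv,z):
    K,E=T;d=np.append((uv-K[:2,2])/K[0,0],1)@E[:3,:3].T;n=Fm[:,2];p0=v[:3]+z*n
    return (E[:3,3]+d*(n@(p0-E[:3,3])/(n@d))-v[:3])@Fm
for n,a,b in(("L",(22,172),(108,197)),("T",(218,60),(203,144)),("R",(268,241),(356,256))):
    p,q=onplane(t(a),.034),onplane(t(b),.034);d=q-p;print(n,(p*1e3).round(),(q*1e3).round(),np.degrees(np.arctan2(d[1],d[0])).round(1),(1e3*np.hypot(d[0],d[1])).round())
print("batten",(1e3*onplane(t((187,213)),.048)).round(),"clip",(1e3*onplane(t((78,80)),.03)).round())
c=ray([[332,142],[325,212],[401,220],[406,150]],*T,.026);print("tray",c.round(3).tolist(),c.mean(0).round(3),[np.linalg.norm(c[i]-c[i-1]).round(3) for i in range(4)])
print("jar",ray(np.array([387,197])/1.5625,*T,.1).round(3),"sculp",ray(np.array([404,389])/1.5625,*T,.01).round(3))
for l in np.array([[.09,v[5],.0285],[v[4],.09,.0285],[v[6],-.09,.0285]]): print((v[:3]+Fm@l).round(3))
E
```

```text
frame [ 0.5482  0.2247  0.065  -0.1198  0.0183 -0.0176 -0.0219]
[[0.9, 0.4], [0.0, -2.4], [0.1, -0.2], [-1.5, -0.5], [-0.1, 0.3], [1.1, 0.8], [1.1, 0.1], [-0.5, -0.0], [-1.0, 0.6], [-1.0, 0.4], [2.4, -1.6], [-0.5, 1.1], [-2.0, 1.3], [0.3, -1.3], [3.0, -0.1], [0.6, -1.5]]
L [ 28. 121.  34.] [12. 59. 34.] -104.9 64.0
T [116. -24.  34.] [ 54. -12.  34.] 168.9 63.0
R [-17. -58.  34.] [ -26. -122.   34.] -97.9 65.0
batten [ 6. -2. 48.] clip [97. 78. 30.]
tray [[0.646, -0.19, 0.026], [0.479, -0.155, 0.026], [0.446, -0.328, 0.026], [0.612, -0.363, 0.026]] [ 0.546 -0.259  0.026] [np.float64(0.177), np.float64(0.17), np.float64(0.176), np.float64(0.169)]
jar [[0.677 0.007 0.1  ]] sculp [[0.408 0.005 0.01 ]]
[0.613 0.199 0.131]
[0.562 0.314 0.099]
[0.505 0.139 0.08 ]
```

```bash
cat >> h.py <<'E'
def go(pos_f,alpha,world=False,Rw=None):
    """print shift mm/turn deg from current pose to TCP at frame point, tool y at alpha deg from frame x"""
    from rig import robot
    o=robot.get_obs();R0=R.from_quat(o["tool_rot"]).as_matrix();F=np.load("frame.npz")
    if Rw is None:
        a=np.radians(alpha);y=np.array([np.cos(a),np.sin(a),0]);z=np.array([0,0,-1.]);Rw=F["R"]@np.c_[np.cross(y,z),y,z]
    p=np.array(pos_f) if world else F["o"]+F["R"]@np.array(pos_f)
    print("t",round(o["time"],2),"f",np.round(o["ft_force"],1),"w",round(o["grip_width"],4),"q",np.round(o["q"],2))
    print("shift",(1e3*R0.T@(p-o["position"])).round(1),"turn",np.degrees(R.from_matrix(R0.T@Rw).as_rotvec()).round(1))
def wrist(tag):
    from rig import robot
    o=robot.get_obs();c=robot.camera("wrist");A=np.eye(4);A[:3,:3]=R.from_quat(o["tool_rot"]).as_matrix();A[:3,3]=o["position"]
    E=A@c["mount"];np.savez(tag,pixels=c["pixels"],intrinsics=c["intrinsics"],extrinsics=E)
    cv2.imwrite(f"pics/{tag}.png",cv2.convertScaleAbs(c["pixels"][:,:,::-1],alpha=1.5))
def onframe(uv,z,n):
    K,E=load(n);F=np.load("frame.npz");d=np.append((np.array(uv)-K[:2,2])/K[0,0],1)@E[:3,:3].T;nn=F["R"][:,2]
    return ((E[:3,3]+d*(nn@(F["o"]+z*nn-E[:3,3])/(nn@d))-F["o"])@F["R"]*1e3).round(1)
E
python3 - <<'E'
from h import *
go((0,0,.2),0)
go((.0,0,.2),0,Rw=R.from_quat([.184,.983,0,0]).as_matrix())
E
```

```text
t 0.15 f [-0.4 -0.2 -0.2] w 0.087 q [ 1.02  0.53  1.43 -0.    1.18 -0.18]
shift [-341.7 -239.     3.9] turn [-23.  -17.7  74.1]
t 0.15 f [-0.4 -0.2 -0.2] w 0.087 q [ 1.02  0.53  1.43 -0.    1.18 -0.18]
shift [-341.7 -239.     3.9] turn [-0.1 -0.  -0. ]
```

```bash
python3 -m crank '[-30,-20,0,-2,-1.5,6,0,-64,-44,0,-4,-3,12,0,-96,-66,0,-6,-4.5,18,0,-128,-89,0,-8,-6,24,0,-160,-112,0,-9,-7,30,0]'; python3 -c "
from h import *
go((0,0,.2),0)"
```

```text
time: 0.57
position: [0.3346, 0.418, 0.2472]
tool_rot: [0.433, 0.896, 0.065, 0.074]
ft_force: [0.2, 0.2, 0.3]
grip_width: 0.0871
grip_force: 0.0
t 0.57 f [0.2 0.2 0.3] w 0.0871 q [ 0.73  0.36  1.77 -0.12  0.84  0.13]
shift [-218.8  -18.7   17.7] turn [-14.  -10.5  43.9]
```

```bash
python3 -m crank '[-36,-3,3,-2,-1.6,6.5,0,-72,-6,6,-4,-3.2,13,0,-108,-9,9,-6,-4.8,19.5,0,-144,-12,12,-8,-6.4,26,0,-180,-15,15,-10,-8,32,0]'; python3 -c "
from h import *
go((0,0,.2),0)"
```

```text
time: 0.98
position: [0.4379, 0.269, 0.2438]
tool_rot: [0.659, 0.725, 0.13, 0.152]
ft_force: [0.3, -0.1, 0.1]
grip_width: 0.0869
grip_force: 0.0
t 0.98 f [ 0.3 -0.1  0.1] w 0.0869 q [ 0.43  0.3   1.94 -0.33  0.56  0.58]
shift [-35.1  14.9   8.8] turn [-3.8 -2.5 11.9]
```

```bash
python3 -m crank '[-18,8,4,-2,-1.3,6,0,-35,15,9,-3.8,-2.5,11.9,0,-35,15,9,-3.8,-2.5,11.9,0,-35,15,9,-3.8,-2.5,11.9,0,-35,15,9,-3.8,-2.5,11.9,0]'; python3 -c "
from h import *
go((0,0,.2),0);wrist('w1')"
```

```text
time: 1.4
position: [0.4578, 0.2378, 0.243]
tool_rot: [0.725, 0.648, 0.154, 0.174]
ft_force: [0.3, -0.2, -0.1]
grip_width: 0.0872
grip_force: 0.0
t 1.4 f [ 0.3 -0.2 -0.1] w 0.0872 q [ 0.38  0.31  1.97 -0.48  0.49  0.87]
shift [-2.2  0.5  0.1] turn [-0.1 -0.1  0.4]
```

View pics/w1.png

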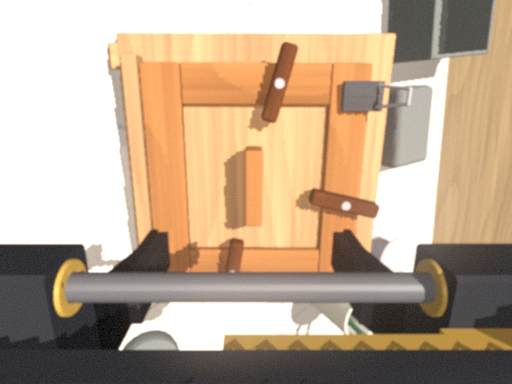

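Wrist view: left button screw at (279,83), top button screw (346,206), batten (254,187), and opening corners (182,106), (331,105), (321,248), (187,248). The right button is partly hidden at (235,255). I'll refine the fit with these.

Run:
```python
from h import *
T,S,W=load("top"),load("scene"),load("w1")
t=lambda a:np.array(a)/3+[90,125]
s=lambda a:(np.array(a)-[399,0])/3+[245,195]
tp=t([[61,187],[209,104],[311,251],[97,120],[290,125],[288,297],[97,292],[42,68],[342,77],[342,345]])
sp=s([[688,207],[548,130],[572,60]])
wp=np.array([[279,83],[346,206],[331,105],[321,248],[187,248],[182,106],[372,63],[142,63]])
def pts(v):
    xl,yt,xr=v[4:]
    return np.array([[xl,.09,.0365],[.085,yt,.0365],[xr,-.09,.0365],[.067,.072,.02],[.067,-.072,.02],[-.067,-.072,.02],[-.067,.072,.02],[.103,.108,.02],[.103,-.108,.02],[-.103,-.108,.02],[-.103,.108,.02]])
def f(v):
    P=pts(v)@frameR(v[3]).T+v[:3]
    return np.r_[(proj(P[:10],*T)-tp).ravel(),(proj(P[:3],*S)-sp).ravel(),(proj(P[[0,1,3,4,5,6,7,10]],*W)-wp).ravel()]
r=least_squares(f,[.5,.3,.08,0,0,0,0],loss="soft_l1",x_scale=.01);v=r.x
print(v.round(4),f(v).reshape(-1,2).round(1).tolist())
np.savez("frame",o=v[:3],R=frameR(v[3]),sl=v[4:])
print("batten",[onframe(p,.048,"w1") for p in((246,148),(262,148),(262,226),(246,226))])
for n,a,b in(("L",(289,44),(270,121)),("T",(312,198),(377,210))):
    d=onframe(b,.03,"w1")-onframe(a,.03,"w1");print(n,np.degrees(np.arctan2(d[1],d[0])),np.hypot(d[0],d[1]))
print("clip",onframe((385,97),.03,"w1"))
go((v[4],.09,.023+.025),-15)
go((.085,v[5],.023+.025),79)
```

```text
[ 0.5491  0.2251  0.0692 -0.116   0.0193 -0.0189 -0.0237] [[0.1, -0.7], [0.0, -1.1], [-0.3, -0.4], [-2.4, -1.3], [-0.7, -0.7], [0.7, 0.1], [0.5, -0.4], [-1.5, -0.8], [-1.6, -0.5], [-1.3, -0.3], [-0.5, 0.7], [-1.0, 0.1], [0.5, -1.9], [-0.4, 0.9], [-0.8, -0.2], [-2.0, 0.4], [-1.9, 1.3], [2.8, 0.7], [0.1, -1.1], [0.7, 0.3], [-2.9, -0.5]]
batten [array([-8.3, 37.1, 48. ]), array([ 5.5, 37.1, 48. ]), array([  6.5, -35.1,  48. ]), array([ -8.3, -35.1,  48. ])]
L -102.9682132087565 65.05935751296657
T -10.543246394686307 64.48875871033648
clip [113.3  79.6  30. ]
t 1.45 f [-0.1  1.1 -0.1] w 0.0872 q [ 0.38  0.31  1.97 -0.48  0.49  0.87]
shift [ 87.6  22.9 148.9] turn [-0.1 -0.  15.2]
t 1.45 f [-0.1  1.1 -0.1] w 0.0872 q [ 0.38  0.31  1.97 -0.48  0.49  0.87]
shift [-21.6  88.2 148.7] turn [ -0.   -0.1 -78.8]
```

```bash
python3 -m crank '[25,6,20,0,0,4,165,50,13,45,0,0,8,165,75,20,70,0,0,13,165,88,23,95,0,0,13,165,88,23,95,0,0,13,165]' 30; python3 -c "
from h import *
go((.0193,.09,.048),-13);wrist('w2')"
```

```text
time: 1.87
position: [0.5326, 0.3204, 0.1651]
tool_rot: [0.793, 0.563, 0.173, 0.155]
ft_force: [-0.6, -0.7, -0.7]
grip_width: 0.0614
grip_force: 0.0
t 1.87 f [-0.6 -0.7 -0.7] w 0.0614 q [ 0.48  0.57  1.78 -0.59  0.47  1.3 ]
shift [-2.6  0.9 49.9] turn [-0.2  0.   0.3]
```

View pics/w2.png

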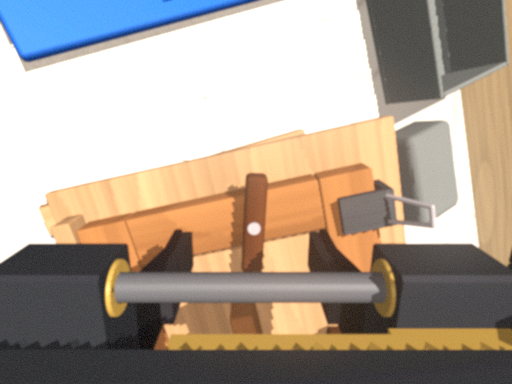

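Wrist view: the left button stands vertical in the image, its screw at (254,229), centred between the fingers. I'll go down, close, and turn.

```bash
python3 -c "
from h import *
print(onframe((254,229),.0365,'w2'))"; python3 -m crank '[-1,1,0,0,0,0,165,-2,1,12,0,0,0,165,-2,1,24,0,0,0,165,-2,1,36,0,0,0,165,-2,1,47,0,0,0,165]'; python3 -m crank '[0,0,0,0,0,0,255,0,0,0,0,0,0,255,0,0,0,0,0,0,255,0,0,0,0,0,0,255,0,0,0,0,0,0,255]' 30
```

```text
[19.3 88.4 36.5]
time: 2.33
position: [0.5528, 0.3121, 0.1264]
tool_rot: [0.795, 0.561, 0.173, 0.156]
ft_force: [0.3, -0.3, 2.1]
grip_width: 0.0323
grip_force: 0.0
time: 2.75
position: [0.5523, 0.3127, 0.127]
tool_rot: [0.794, 0.561, 0.173, 0.156]
ft_force: [1.2, -0.9, -3.6]
grip_width: 0.0137
grip_force: 29.7
```

```bash
python3 -m crank '[0,0,0,0,0,6,255,0,0,0,0,0,12,255,0,0,0,0,0,18,255,0,0,0,0,0,24,255,0,0,0,0,0,30,255]'; python3 -m crank '[0,0,0,0,0,6,255,0,0,0,0,0,12,255,0,0,0,0,0,18,255,0,0,0,0,0,24,255,0,0,0,0,0,30,255]';python3 -m crank '[0,0,0,0,0,6,255,0,0,0,0,0,12,255,0,0,0,0,0,17,255,0,0,0,0,0,17,255,0,0,0,0,0,17,255]'; python3 -c "
from h import *
go((.0193,.09,.048),-90)"
```

```text
time: 3.17
position: [0.5512, 0.3135, 0.1264]
tool_rot: [0.913, 0.334, 0.207, 0.104]
ft_force: [-2.2, 4.1, -4.6]
grip_width: 0.0138
grip_force: 29.8
time: 3.58
position: [0.5507, 0.3148, 0.1261]
tool_rot: [0.969, 0.087, 0.227, 0.046]
ft_force: [-3.0, 8.1, -6.2]
grip_width: 0.0135
grip_force: 29.8
time: 4.0
position: [0.5506, 0.3157, 0.126]
tool_rot: [0.971, -0.055, 0.232, 0.011]
ft_force: [-3.6, 9.7, -7.0]
grip_width: 0.0134
grip_force: 29.7
t 4.0 f [-3.6  9.7 -7. ] w 0.0134 q [ 0.45  0.64  1.78 -0.67  0.4   2.71]
shift [1.5 0.2 6.7] turn [-0.3  0.2  0.1]
```

```bash
python3 -m crank '[0,0,0,0,0,0,165,0,0,0,0,0,0,165,0,0,0,0,0,0,165,0,0,-20,0,0,0,165,0,0,-50,0,0,0,165]'; python3 -c "
from h import *
go((-.0237,-.09,.105),-8)"
```

```text
time: 4.42
position: [0.5297, 0.3141, 0.1699]
tool_rot: [0.971, -0.056, 0.231, 0.015]
ft_force: [0.4, 0.1, 0.4]
grip_width: 0.0294
grip_force: 0.0
t 4.42 f [0.4 0.1 0.4] w 0.0294 q [ 0.47  0.55  1.79 -0.58  0.48  2.63]
shift [-43.5 176.1  -1. ] turn [ -0.    0.4 -81.9]
```

```bash
python3 -m crank '[-8,35,0,0,0,-7,165,-17,70,0,0,0,-14,165,-26,106,0,0,0,-21,165,-35,141,0,0,0,-28,165,-43.5,176,-1,0,0,-35,165]'; python3 -m crank '[0,0,0,0,0,-7,165,0,0,0,0,0,-14,165,0,0,0,0,0,-21,165,0,0,0,0,0,-28,165,0,0,0,0,0,-35,165]';python3 -m crank '[0,0,0,0,0,-6,165,0,0,0,0,0,-12,165,0,0,0,0,0,-12,165,0,0,0,0,0,-12,165,0,0,0,0,0,-12,165]'; python3 -c "
from h import *
go((-.0237,-.09,.048),-8);wrist('w3')"
```

```text
time: 4.83
position: [0.4704, 0.1439, 0.1537]
tool_rot: [0.942, 0.242, 0.218, 0.084]
ft_force: [0.8, -0.6, -0.3]
grip_width: 0.0305
grip_force: 0.0
time: 5.25
position: [0.4716, 0.1444, 0.1537]
tool_rot: [0.826, 0.513, 0.182, 0.146]
ft_force: [-0.3, 0.2, 0.5]
grip_width: 0.031
grip_force: 0.0
time: 5.67
position: [0.4712, 0.1448, 0.1533]
tool_rot: [0.77, 0.594, 0.167, 0.163]
ft_force: [-0.2, 0.1, -0.4]
grip_width: 0.0309
grip_force: 0.0
t 5.67 f [-0.2  0.1 -0.4] w 0.0309 q [ 0.14  0.47  2.15 -1.03  0.13  1.39]
shift [-1.4 -1.1 57.9] turn [-0.  0. -0.]
```

View pics/w3.png

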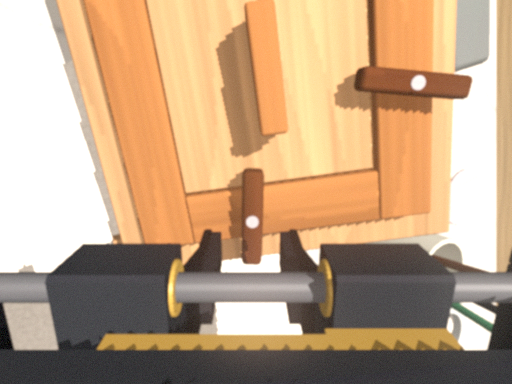

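Wrist view: the right button is vertical with its screw at (252,222), centred between the fingers. Joint 6 has more room in the other direction, so I'll turn this one counter-clockwise (−98° about tool z).

```bash
python3 -c "
from h import *
print(onframe((252,222),.0365,'w3'))"; python3 -m crank '[-1,-1,12,0,0,0,165,-1,-1,24,0,0,0,165,-1,-1,36,0,0,0,165,-1,-1,48,0,0,0,165,-1,-1,54,0,0,0,165]'; python3 -m crank '[0,0,0,0,0,0,255,0,0,0,0,0,0,255,0,0,0,0,0,0,255,0,0,0,0,0,0,255,0,0,0,0,0,0,255]' 30;python3 -m crank '[0,0,0,0,0,-6,255,0,0,0,0,0,-12,255,0,0,0,0,0,-18,255,0,0,0,0,0,-24,255,0,0,0,0,0,-30,255]'; python3 -c "
from h import *
go((-.0237,-.09,.048),90)"
```

```text
[-22.7 -91.2  36.5]
time: 6.13
position: [0.5005, 0.1438, 0.1119]
tool_rot: [0.771, 0.596, 0.16, 0.159]
ft_force: [0.7, -1.2, 0.4]
grip_width: 0.0308
grip_force: 0.0
time: 6.55
position: [0.4955, 0.1447, 0.111]
tool_rot: [0.771, 0.597, 0.159, 0.157]
ft_force: [-4.2, 4.0, -9.5]
grip_width: 0.0136
grip_force: 30.0
time: 6.97
position: [0.4939, 0.1447, 0.1102]
tool_rot: [0.588, 0.778, 0.111, 0.191]
ft_force: [-5.9, 3.5, -10.8]
grip_width: 0.0134
grip_force: 30.0
t 6.97 f [ -5.9   3.5 -10.8] w 0.0134 q [ 0.13  0.58  2.11 -1.43  0.11  1.26]
shift [-2.8 -2.9  9.3] turn [ -0.9  -1.2 -67.5]
```

```bash
python3 -m crank '[0,0,0,0,0,-6,255,0,0,0,0,0,-12,255,0,0,0,0,0,-18,255,0,0,0,0,0,-24,255,0,0,0,0,0,-30,255]'; python3 -c "
from h import *
go((-.0237,-.09,.048),90)"
```

```text
time: 7.38
position: [0.4925, 0.1438, 0.1096]
tool_rot: [0.367, 0.904, 0.056, 0.213]
ft_force: [-8.4, 1.3, -12.4]
grip_width: 0.0136
grip_force: 30.0
t 7.38 f [ -8.4   1.3 -12.4] w 0.0136 q [ 0.13  0.58  2.11 -1.43  0.11  0.73]
shift [-1.5 -2.2  9.3] turn [ -0.8  -1.4 -37.5]
```

```bash
python3 -m crank '[0,0,0,0,0,-7,255,0,0,0,0,0,-14,255,0,0,0,0,0,-21,255,0,0,0,0,0,-28,255,0,0,0,0,0,-35,255]'; python3 -m crank '[0,0,0,0,0,-2,255,0,0,0,0,0,-2,255,0,0,0,0,0,-2,165,0,0,0,0,0,-2,165,0,0,0,0,0,-2,165]';python3 -c "
from h import *
go((-.0237,-.09,.048),90)"
```

```text
time: 7.8
position: [0.4917, 0.1421, 0.1093]
tool_rot: [0.079, 0.972, -0.013, 0.219]
ft_force: [-9.6, -2.9, -12.4]
grip_width: 0.0136
grip_force: 30.0
time: 8.22
position: [0.5002, 0.144, 0.1134]
tool_rot: [0.064, 0.972, -0.013, 0.227]
ft_force: [0.5, -0.6, -0.8]
grip_width: 0.0258
grip_force: 0.0
t 8.22 f [ 0.5 -0.6 -0.8] w 0.0258 q [ 0.12  0.58  2.1  -1.43  0.11  0.09]
shift [ 8.7 -3.8  9.3] turn [-0.2 -0.7 -0.9]
```

```bash
python3 -m crank '[0,0,-12,0,0,0,165,0,0,-25,0,0,0,165,0,0,-40,0,0,0,165,0,0,-58,0,0,0,165,0,0,-58,0,0,0,165]';python3 -c "
from h import *
go((.085,-.0189,.105),79.5)"
```

```text
time: 8.63
position: [0.4746, 0.1476, 0.1678]
tool_rot: [0.065, 0.971, -0.012, 0.228]
ft_force: [-0.3, 0.8, -0.7]
grip_width: 0.0306
grip_force: 0.0
t 8.63 f [-0.3  0.8 -0.7] w 0.0306 q [ 0.14  0.43  2.12 -0.69  0.18 -0.64]
shift [-97.1  68.4  11.4] turn [-0.1 -0.5  9.5]
```

```bash
python3 -m crank '[-25,17,3,0,0,3,165,-50,34,6,0,0,6,165,-75,51,9,0,0,9.5,165,-97,68,11,0,-0.5,9.5,165,-97,68,11,0,-0.5,9.5,165]';python3 -c "
from h import *
go((.085,-.0189,.048),79.5);wrist('w4')"
```

```text
time: 9.05
position: [0.582, 0.205, 0.202]
tool_rot: [0.144, 0.961, 0.008, 0.237]
ft_force: [1.7, -0.1, 0.1]
grip_width: 0.0308
grip_force: 0.0
t 9.05 f [ 1.7 -0.1  0.1] w 0.0308 q [ 0.23  0.48  1.81 -0.39  0.42 -0.72]
shift [ 6.4 -4.  54.4] turn [0.1 0.4 0.1]
```

View pics/w4.png

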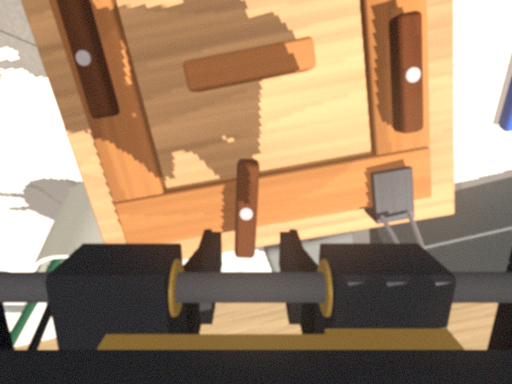

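Wrist view: the left and right buttons (about (408,75) and (88,58)) lie along their bars. The top button is vertical with its screw at (246,214).

```bash
python3 -c "
from h import *
print(onframe((246,214),.0365,'w4'));go((.085,-.0189,.05),79.5)"
```

```text
[ 86.1 -17.8  36.5]
t 9.1 f [-0.8 -1.  -0.3] w 0.0305 q [ 0.23  0.48  1.82 -0.39  0.42 -0.72]
shift [ 2.4 -1.1 52.2] turn [-0.1  0.1  0.1]
```

```bash
python3 -m crank '[1,0,12,0,0,0,165,2,0,24,0,0,0,165,2,0,36,0,0,0,165,2,0,46,0,0,0,165,2,0,51,0,0,0,165]'; python3 -m crank '[0,0,0,0,0,0,255,0,0,0,0,0,0,255,0,0,0,0,0,0,255,0,0,0,0,0,0,255,0,0,0,0,0,0,255]' 30;python3 -m crank '[0,0,0,0,0,7,255,0,0,0,0,0,14,255,0,0,0,0,0,21,255,0,0,0,0,0,28,255,0,0,0,0,0,35,255]'; python3 -c "
from h import *
go((.085,-.0189,.048),0)"
```

```text
time: 9.52
position: [0.5943, 0.199, 0.1484]
tool_rot: [0.145, 0.963, 0.005, 0.228]
ft_force: [-0.4, -0.3, 1.0]
grip_width: 0.0309
grip_force: 0.0
time: 9.93
position: [0.5955, 0.2027, 0.1513]
tool_rot: [0.144, 0.962, 0.008, 0.232]
ft_force: [2.1, 10.0, -7.8]
grip_width: 0.014
grip_force: 30.0
time: 10.35
position: [0.5971, 0.205, 0.152]
tool_rot: [0.428, 0.873, 0.081, 0.219]
ft_force: [5.1, 17.7, -10.8]
grip_width: 0.0141
grip_force: 30.0
t 10.35 f [  5.1  17.7 -10.8] w 0.0141 q [ 0.22  0.58  1.81 -0.46  0.33 -0.04]
shift [-5.2 -1.2  3. ] turn [ 0.2 -0.3 44.3]
```

```bash
python3 -m crank '[1,1,0,0,0,7,255,2,2,0,0,0,14,255,2,2,0,0,0,21,255,2,2,0,0,0,28,255,2,2,0,0,0,35,255]'; python3 -m crank '[0,0,0,0,0,7,255,0,0,0,0,0,9.5,255,0,0,0,0,0,9.5,255,0,0,0,0,0,9.5,165,0,0,0,0,0,9.5,165]';python3 -m crank '[0,0,0,0,0,0,165,0,0,-10,0,0,0,165,0,0,-25,0,0,0,165,0,0,-45,0,0,0,165,0,0,-70,0,0,0,120]';python3 -c "
from h import *
go((0,0,.1),0)"
```

```text
time: 10.77
position: [0.5996, 0.2063, 0.1532]
tool_rot: [0.671, 0.703, 0.143, 0.187]
ft_force: [10.5, 8.4, -7.6]
grip_width: 0.014
grip_force: 30.0
time: 11.18
position: [0.5969, 0.2037, 0.1527]
tool_rot: [0.726, 0.647, 0.153, 0.174]
ft_force: [1.2, -0.0, 0.7]
grip_width: 0.0207
grip_force: 0.1
time: 11.6
position: [0.5624, 0.206, 0.2136]
tool_rot: [0.727, 0.647, 0.15, 0.173]
ft_force: [0.9, 0.1, -0.2]
grip_width: 0.0332
grip_force: 0.0
t 11.6 f [ 0.9  0.1 -0.2] w 0.0332 q [ 0.24  0.45  1.83 -0.37  0.46  0.65]
shift [ 17.7 -79.1  22.4] turn [-0.6  0.3  0.1]
```

```bash
python3 -m crank '[4,-20,5,0,0,0,120,9,-40,10,0,0,0,120,14,-60,16,0,0,0,120,18,-79,22,-0.6,0.3,0,120,18,-79,22,-0.6,0.3,0,120]';python3 -c "
from h import *
wrist('w5');go((0,0,.047),0)"
```

```text
time: 12.02
position: [0.5003, 0.2305, 0.1563]
tool_rot: [0.725, 0.649, 0.152, 0.174]
ft_force: [-1.1, -1.5, -0.7]
grip_width: 0.046
grip_force: 0.0
t 12.07 f [ 0.  -0.4  0.2] w 0.0463 q [ 0.33  0.51  1.97 -0.73  0.3   1.1 ]
shift [-0.3  1.3 53. ] turn [-0.   0.1  0.3]
```

View pics/w5.png

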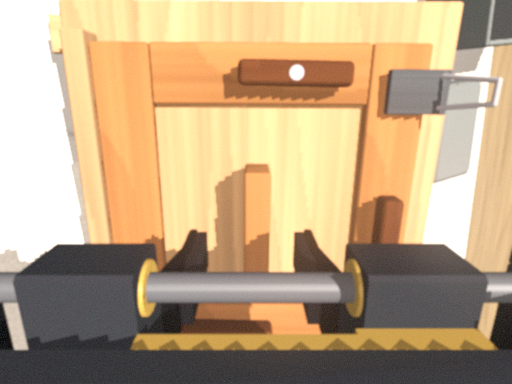

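Wrist view: the left button lies along its bar at (296,72), and the batten, at columns 245–270, sits between the fingers. I'll go down, grip, and lift slightly.

```bash
python3 -m crank '[0,1,12,0,0,0,120,0,1.5,24,0,0,0,120,0,1.5,36,0,0,0,120,0,1.5,44,0,0,0,120,0,1.5,49,0,0,0,120]'; python3 -m crank '[0,0,0,0,0,0,255,0,0,0,0,0,0,255,0,0,0,0,0,0,255,0,0,0,0,0,0,255,0,0,0,0,0,0,255]' 40;python3 -c "
from h import *
go((0,0,.047),0)"
```

```text
time: 12.48
position: [0.5317, 0.228, 0.1165]
tool_rot: [0.725, 0.646, 0.157, 0.177]
ft_force: [-0.4, 0.2, 0.1]
grip_width: 0.0458
grip_force: 0.0
time: 12.9
position: [0.5292, 0.2286, 0.1163]
tool_rot: [0.725, 0.647, 0.157, 0.176]
ft_force: [-1.8, 0.6, 1.0]
grip_width: 0.0206
grip_force: 0.8
t 12.9 f [-1.8  0.6  1. ] w 0.0206 q [ 0.31  0.61  1.95 -0.94  0.23  1.3 ]
shift [-1.1 -3.5  4.1] turn [ 0.2 -0.   0.1]
```

```bash
python3 -m crank '[0,0,0,0,0,0,255,0,0,0,0,0,0,255,0,0,0,0,0,0,255,0,0,-3,0,0,0,255,0,0,-6,0,0,0,255]'; python3 -m crank '[0,0,-6,0,0,0,255,0,0,-12,0,0,0,255,0,0,-18,0,0,0,255,0,0,-24,0,0,0,255,0,0,-30,0,0,0,255]';python3 -c "
from h import *
go((0,0,.047),0);wrist('w6')"
```

```text
time: 13.32
position: [0.5262, 0.2288, 0.1206]
tool_rot: [0.726, 0.647, 0.156, 0.175]
ft_force: [-1.9, 0.1, -3.1]
grip_width: 0.0156
grip_force: 40.0
time: 13.73
position: [0.5138, 0.2307, 0.1484]
tool_rot: [0.725, 0.647, 0.157, 0.176]
ft_force: [0.3, 0.6, -0.4]
grip_width: 0.0157
grip_force: 40.0
t 13.73 f [ 0.3  0.6 -0.4] w 0.0157 q [ 0.32  0.54  1.96 -0.77  0.28  1.14]
shift [-1.5 -4.4 39.8] turn [ 0.3 -0.1  0.1]
```

View pics/w6.png

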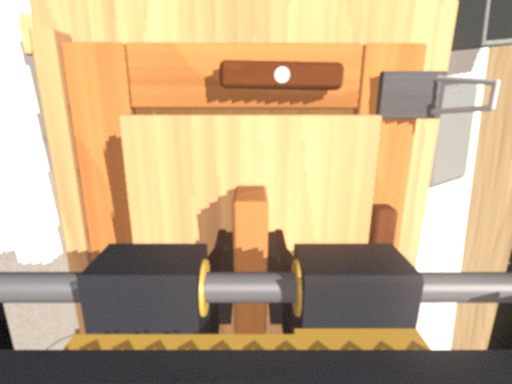

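Wrist view: the backboard is free of the frame, held by its batten at (251,187), and clear of the buttons. I'll carry it over high.

```bash
cat >> h.py <<'E'
def tray(x,y,z,yaw=-.207):
    a=yaw;Y=np.array([np.cos(a),np.sin(a),0]);Z=np.array([0,0,-1.]);go((x,y,z),0,world=True,Rw=np.c_[np.cross(Y,Z),Y,Z])
E
python3 -c "
from h import *
tray(.50,.2,.30);tray(.546,-.259,.3)"
```

```text
t 13.78 f [ 0.4 -0.8 -1.4] w 0.0159 q [ 0.32  0.53  1.96 -0.77  0.28  1.14]
shift [ -32.1   60.3 -138.5] turn [27.3 -1.3  5.3]
t 13.78 f [ 0.4 -0.8 -1.4] w 0.0159 q [ 0.32  0.53  1.96 -0.77  0.28  1.14]
shift [-483.   147.1  -94. ] turn [27.3 -1.3  5.3]
```

```bash
python3 -m crank '[0,0,-22,0,0,0,255,0,2,-50,0,0,0,255,-6,15,-80,3,0,0.5,255,-14,32,-108,8,0,1.5,255,-22,45,-132,13,-0.6,2.5,255]'; python3 -c "
from h import *
tray(.51,.1,.30);tray(.546,-.259,.3)"
```

```text
time: 14.2
position: [0.4896, 0.2123, 0.2785]
tool_rot: [0.753, 0.644, 0.088, 0.101]
ft_force: [2.2, -1.4, -1.8]
grip_width: 0.0158
grip_force: 40.0
t 14.2 f [ 2.2 -1.4 -1.8] w 0.0158 q [ 0.25  0.29  1.78 -0.14  0.83  0.49]
shift [-107.8   41.9  -11.1] turn [15.4 -0.6  2.9]
t 14.2 f [ 2.2 -1.4 -1.8] w 0.0158 q [ 0.25  0.29  1.78 -0.14  0.83  0.49]
shift [-456.9  129.8   12.1] turn [15.4 -0.6  2.9]
```

```bash
python3 -m crank '[-25,8,-4,3,0,0.6,255,-55,18,-8,6,-0.2,1.2,255,-90,30,-10,9,-0.4,1.8,255,-125,40,-10,12,-0.5,2.4,255,-160,50,-10,15.4,-0.6,2.9,255]'; python3 -c "
from h import *
tray(.546,-.259,.3)"
```

```text
time: 14.62
position: [0.5114, 0.0447, 0.3012]
tool_rot: [0.777, 0.629, 0.001, 0.002]
ft_force: [1.0, 0.2, -2.1]
grip_width: 0.0161
grip_force: 40.0
t 14.62 f [ 1.   0.2 -2.1] w 0.0161 q [-0.13  0.31  1.64 -0.    1.18  0.08]
shift [-289.9   96.9    2.2] turn [ 0.3  0.1 -0.1]
```

```bash
python3 -m crank '[-30,10,0,0,0,0,255,-62,21,0,0,0,0,255,-95,32,0,0,0,0,255,-128,43,0,0,0,0,255,-160,54,0,0,0,0,255]'; python3 -m crank '[-28,9,0,0,0,0,255,-56,19,0,0,0,0,255,-84,28,0,0,0,0,255,-110,37,0,0,0,0,255,-128,42,0,0,0,0,255]'; python3 -m crank '[0,0,20,0,0,0,255,0,0,45,0,0,0,255,0,0,75,0,0,0,255,0,0,100,0,0,0,255,0,0,120,0,0,0,255]'
python3 - <<'E'
from h import *
from rig import robot
tray(.546,-.259,.049)
c=robot.camera("top");np.savez("top",**c);cv2.imwrite("pics/t2.png",cv2.convertScaleAbs(cv2.resize(c["pixels"][100:260,280:450,::-1],None,fx=3.5,fy=3.5,interpolation=cv2.INTER_CUBIC),alpha=1.5))
E
```

```text
time: 15.03
position: [0.5308, -0.1237, 0.3009]
tool_rot: [0.777, 0.629, 0.001, 0.003]
ft_force: [0.8, -0.3, -0.6]
grip_width: 0.0154
grip_force: 40.0
time: 15.45
position: [0.5456, -0.2588, 0.3013]
tool_rot: [0.778, 0.629, 0.0, 0.004]
ft_force: [1.1, 0.5, -0.7]
grip_width: 0.0157
grip_force: 40.0
time: 15.87
position: [0.545, -0.2558, 0.1792]
tool_rot: [0.777, 0.629, 0.0, 0.002]
ft_force: [-0.3, 0.1, -1.2]
grip_width: 0.0157
grip_force: 40.0
t 15.87 f [-0.3  0.1 -1.2] w 0.0157 q [-0.62  0.58  1.56 -0.    1.   -0.41]
shift [ -2.6   1.2 130.2] turn [ 0.2  0.1 -0.1]
```

View pics/t2.png

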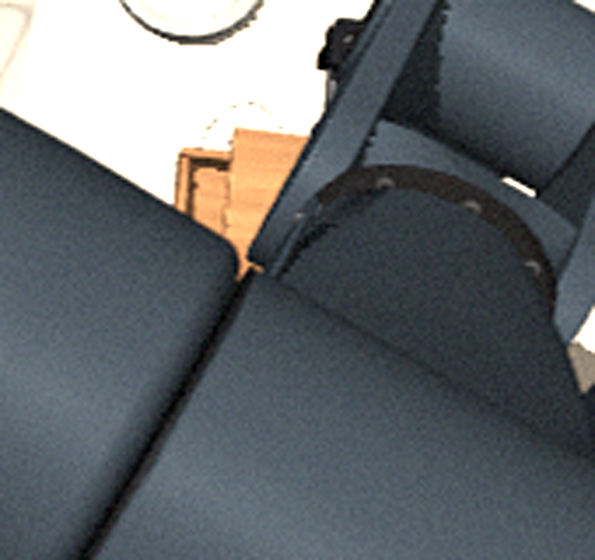

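Top view: the board's far-left corner is at crop (235,130) and the tray's at (178,150). The arm hides the rest.

Run:
```python
from h import *
T=load("top");a=-.207;Rz=np.array([[np.cos(a),-np.sin(a)],[np.sin(a),np.cos(a)]])
print("board corner off (tray axes mm)",(1e3*Rz.T@(ray([347.1,137.1],*T,.146)[0,:2]-[.545,-.256])).round(),"exp 65 70")
print("tray corner",(1e3*Rz.T@(ray([330.9,142.9],*T,.026)[0,:2]-[.546,-.259])).round(),"exp 85 90")
wrist("w7")
```

```text
board corner off (tray axes mm) [61. 67.] exp 65 70
tray corner [81. 91.] exp 85 90
```

View pics/w7.png

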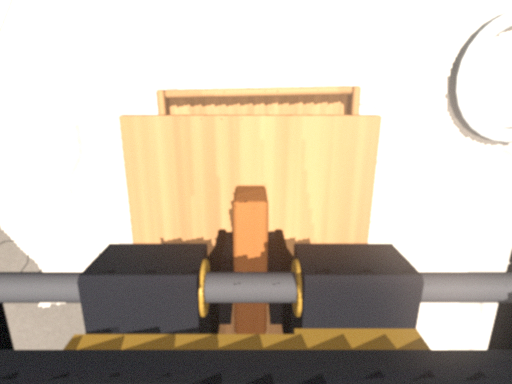

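Wrist view: the board is parallel to the tray, with the tray's left wall corners at (158,91) and (358,88) and the board edge spanning (123..378,116).

Run:
```python
from h import *
W=load("w7");a=-.207;Rz=np.array([[np.cos(a),-np.sin(a)],[np.sin(a),np.cos(a)]])
for p,z in(((158,91),.026),((358,88),.026),((123,116),.146),((378,116),.146)):
    print((1e3*Rz.T@(ray(p,*W,z)[0,:2]-[.546,-.259])).round(1))
tray(.546,-.259,.049)
```

```text
[-81.  86.]
[83.3 87.8]
[-66.8  72.7]
[57.7 72.4]
t 15.97 f [ 0.1  0.5 -1.6] w 0.0157 q [-0.62  0.58  1.56 -0.    1.   -0.41]
shift [ -3.8   3.7 128.6] turn [-0.2 -0.  -0.1]
```

```bash
python3 -m crank '[-2,2,22,0,0,0,255,-4,4,48,0,0,0,255,-4,4,72,0,0,0,255,-4,4,92,0,0,0,255,-4,4,108,0,0,0,255]'; python3 -m crank '[0,0,2,0,0,0,255,0,0,5,0,0,0,255,0,0,8,0,0,0,255,0,0,10,0,0,0,255,0,0,12,0,0,0,255]'; python3 -c "
from h import *
tray(.546,-.259,.049)"
```

```text
time: 16.38
position: [0.5499, -0.2616, 0.0733]
tool_rot: [0.777, 0.629, 0.001, 0.003]
ft_force: [-0.1, 0.1, -1.5]
grip_width: 0.0158
grip_force: 40.0
time: 16.8
position: [0.55, -0.2614, 0.0626]
tool_rot: [0.777, 0.629, 0.001, 0.004]
ft_force: [0.5, -0.1, -1.6]
grip_width: 0.0158
grip_force: 40.0
t 16.8 f [ 0.5 -0.1 -1.6] w 0.0158 q [-0.63  0.76  1.61 -0.    0.77 -0.42]
shift [ 1.6 -4.5 13.5] turn [ 0.4  0.2 -0.1]
```

```bash
python3 -m crank '[0,-1,2,0,0,0,255,0,-2,4,0,0,0,255,0,-2,6,0,0,0,255,0,-2,8,0,0,0,255,0,-2,8,0,0,0,255]'; python3 -m crank '[0,0,1,0,0,0,255,0,0,2,0,0,0,255,0,0,3,0,0,0,255,0,0,4,0,0,0,255,0,0,4,0,0,0,255]'
```

```text
time: 17.22
position: [0.547, -0.2603, 0.0529]
tool_rot: [0.777, 0.629, 0.0, 0.002]
ft_force: [0.6, 1.5, -1.0]
grip_width: 0.0159
grip_force: 40.0
time: 17.63
position: [0.5472, -0.2604, 0.0491]
tool_rot: [0.777, 0.629, 0.001, 0.002]
ft_force: [0.5, -0.1, -1.7]
grip_width: 0.0158
grip_force: 40.0
```

No contact yet, so I'll keep going slowly, 1 mm per row.

```bash
python3 -m crank '[0,0,1,0,0,0,255,0,0,2,0,0,0,255,0,0,3,0,0,0,255,0,0,3,0,0,0,255,0,0,3,0,0,0,255]'
```

```text
time: 18.05
position: [0.5472, -0.2604, 0.0462]
tool_rot: [0.777, 0.629, 0.001, 0.003]
ft_force: [0.1, 0.7, -1.7]
grip_width: 0.0154
grip_force: 40.0
```

```bash
python3 -m crank '[0,0,1,0,0,0,255,0,0,1.5,0,0,0,255,0,0,2,0,0,0,255,0,0,2,0,0,0,255,0,0,2,0,0,0,255]'
```

```text
time: 18.47
position: [0.5475, -0.2606, 0.0453]
tool_rot: [0.777, 0.629, 0.001, 0.003]
ft_force: [-0.2, 1.0, 4.0]
grip_width: 0.0156
grip_force: 40.0
```

Contact at TCP z 0.045: the force rose by 5.7 N and the height fits the tray floor. I'll release and retreat.

```bash
python3 -m crank '[0,0,0.5,0,0,0,255,0,0,0.5,0,0,0,200,0,0,0.5,0,0,0,140,0,0,0.5,0,0,0,140,0,0,0.5,0,0,0,140]'; python3 -m crank '[0,0,0,0,0,0,140,0,0,0,0,0,0,140,0,0,-4,0,0,0,140,0,0,-12,0,0,0,140,0,0,-24,0,0,0,140]'; python3 -m crank '[0,0,-20,0,0,0,140,0,0,-50,0,0,0,140,0,0,-85,0,0,0,140,0,0,-120,0,0,0,140,0,0,-150,0,0,0,140]'; python3 -m crank '[0,-30,-10,0,0,0,140,-30,-60,-20,0,0,0,140,-60,-90,-20,0,0,0,140,-90,-120,-20,0,0,0,140,-90,-150,-20,0,0,0,140]'
python3 - <<'E'
from h import *
from rig import robot
print(robot.get_obs()["q"])
c=robot.camera("top");np.savez("top",**c);cv2.imwrite("pics/t3.png",cv2.convertScaleAbs(cv2.resize(c["pixels"][:,:,::-1],(800,600),interpolation=cv2.INTER_CUBIC),alpha=1.5))
E
```

```text
time: 18.88
position: [0.5473, -0.2605, 0.0436]
tool_rot: [0.777, 0.629, 0.001, 0.003]
ft_force: [0.2, 0.2, -0.0]
grip_width: 0.0313
grip_force: 0.0
time: 19.3
position: [0.5466, -0.26, 0.0677]
tool_rot: [0.777, 0.629, 0.0, 0.002]
ft_force: [-0.8, -0.3, 0.1]
grip_width: 0.0393
grip_force: 0.0
time: 19.72
position: [0.5469, -0.2601, 0.2216]
tool_rot: [0.777, 0.629, 0.001, 0.004]
ft_force: [0.5, -0.7, 0.1]
grip_width: 0.039
grip_force: 0.0
time: 20.13
position: [0.3805, -0.3216, 0.2396]
tool_rot: [0.778, 0.629, -0.0, 0.007]
ft_force: [0.8, -0.2, 0.8]
grip_width: 0.039
grip_force: 0.0
[-9.26245336e-01  3.63969511e-01  1.76280837e+00 -3.59637151e-04
  1.00081936e+00 -7.14939969e-01]
```

View pics/t3.png

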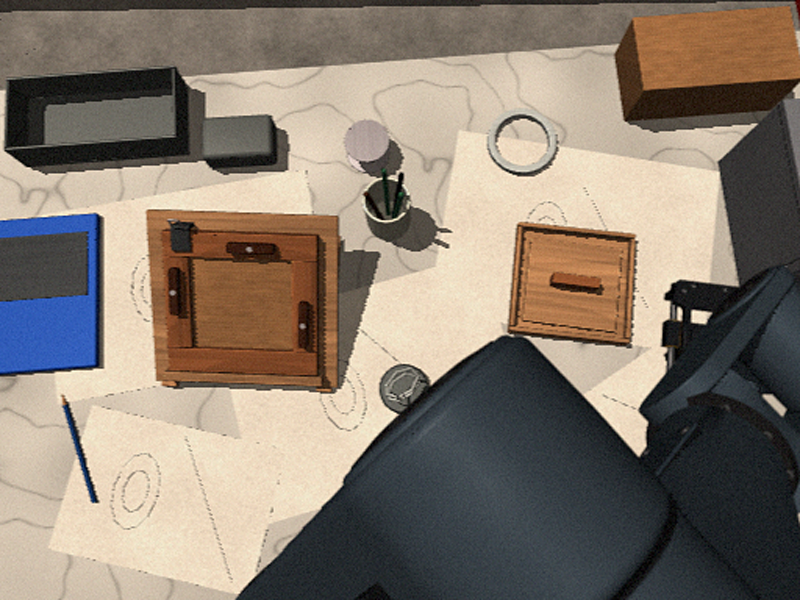

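The top view shows all three buttons along their bars and the opening empty. The board lies flat inside the tray with its batten up at (577,283). The jar (387,210) and sculpture (405,388) have not moved, and the arm is clear.

```bash
python3 -m crank '[0,0,0,0,0,0,140,0,0,0,0,0,0,140,0,0,0,0,0,0,140,0,0,0,0,0,0,140,0,0,0,0,0,0,140]' | head -1; python3 -c "
from rig import robot
print(robot.hand_in())"
```

```text
time: 20.6
the job is handed in; nothing more can be done
None
```

Job handed in at 20.6 s: all three buttons lie along their bars, the backboard was set down flat in the tray with its batten up, and the last picture shows the jar and sculpture where they stood.

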